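# Find the loose clamp knob and flag it

### The job

One of the three T-handled clamp knobs on the jig has come loose: find it by trying the knobs anticlockwise with a gentle hand, feeling how hard each resists and never wrenching a tight one, since that tears its threaded insert out of the wood. Turn the loose one about an eighth of a turn anticlockwise so that its slackness shows, and then flag it by standing the wooden marker from the rest block fully home in the hole in front of that knob; leave everything else on the bench as it is.

Things in the scene. Friction and masses are not known exactly. Their poses are not given: they have to be found in the camera images.
- jig: Fixed hold-down jig: plywood plate 190 (x) x 400 (y) x 28 mm, origin under its centre, x roughly away from the robot. A wooden strip along y (top 50 mm above the bench) carries three black T-handled knobs; 75 mm nearer the robot than each is its marker hole. Coasters stick out on the far side. Exactly one knob is loose, any of them, changing from try to try, not visible.
- grip_1 (a point): Centre of the black T-handle bar of the left (local +y, 120 mm from the middle one) knob, 78 mm above the bench, on its upright turning axis. Bar 56 mm long along this x axis (at the start within 0.5 rad of the jig's x), 14 mm thick along y, 28 mm tall (top 92 mm above the bench). Below it a steel collar 38 mm across, its top 56 mm above the bench.
- hole_1 (a point): Centre of the mouth of the left (local +y, 120 mm from the middle one) knob's marker hole, on the plate's top face, 28 mm above the bench; round, 21 mm in diameter, 22 mm deep, upright.
- knob_1 (a joint): Turn of the left (local +y, 120 mm from the middle one) knob on its screw thread (rad, 0 at the start, growing anticlockwise seen from above, stops at 1.6). The loose knob slips at about 0.4 N m and then drags on evenly, so the moment felt never climbs past that however far it is turned (it may sag by some 0.2 N m whenever the hand stops). A tight knob has at most 0.12 rad of springy play; past it the moment climbs steeply.
- insert_1 (a joint): Turn of the threaded insert under the left (local +y, 120 mm from the middle one) knob in the plywood (rad, 0 at the start, same sense). It stays still unless the knob is a tight one and is wrenched with 1 N m or more (its reading may sag by 0.2 N m when the hand stops): then the insert tears out of the wood and turns, which is damage (counted from 0.1 rad).
- grip_2 (a point): Centre of the black T-handle bar of the middle knob, 78 mm above the bench, on its upright turning axis. Bar 56 mm long along this x axis (at the start within 0.5 rad of the jig's x), 14 mm thick along y, 28 mm tall (top 92 mm above the bench). Below it a steel collar 38 mm across, its top 56 mm above the bench.
- hole_2 (a point): Centre of the mouth of the middle knob's marker hole, on the plate's top face, 28 mm above the bench; round, 21 mm in diameter, 22 mm deep, upright.
- knob_2 (a joint): Turn of the middle knob on its screw thread (rad, 0 at the start, growing anticlockwise seen from above, stops at 1.6). The loose knob slips at about 0.4 N m and then drags on evenly, so the moment felt never climbs past that however far it is turned (it may sag by some 0.2 N m whenever the hand stops). A tight knob has at most 0.12 rad of springy play; past it the moment climbs steeply.
- insert_2 (a joint): Turn of the threaded insert under the middle knob in the plywood (rad, 0 at the start, same sense). It stays still unless the knob is a tight one and is wrenched with 1 N m or more (its reading may sag by 0.2 N m when the hand stops): then the insert tears out of the wood and turns, which is damage (counted from 0.1 rad).
- grip_3 (a point): Centre of the black T-handle bar of the right (local -y, 120 mm from the middle one) knob, 78 mm above the bench, on its upright turning axis. Bar 56 mm long along this x axis (at the start within 0.5 rad of the jig's x), 14 mm thick along y, 28 mm tall (top 92 mm above the bench). Below it a steel collar 38 mm across, its top 56 mm above the bench.
- hole_3 (a point): Centre of the mouth of the right (local -y, 120 mm from the middle one) knob's marker hole, on the plate's top face, 28 mm above the bench; round, 21 mm in diameter, 22 mm deep, upright.
- knob_3 (a joint): Turn of the right (local -y, 120 mm from the middle one) knob on its screw thread (rad, 0 at the start, growing anticlockwise seen from above, stops at 1.6). The loose knob slips at about 0.4 N m and then drags on evenly, so the moment felt never climbs past that however far it is turned (it may sag by some 0.2 N m whenever the hand stops). A tight knob has at most 0.12 rad of springy play; past it the moment climbs steeply.
- insert_3 (a joint): Turn of the threaded insert under the right (local -y, 120 mm from the middle one) knob in the plywood (rad, 0 at the start, same sense). It stays still unless the knob is a tight one and is wrenched with 1 N m or more (its reading may sag by 0.2 N m when the hand stops): then the insert tears out of the wood and turns, which is damage (counted from 0.1 rad).
- marker_mid (a point): Middle of the grip of the wooden marker, 45 mm above its foot end. Turned peg 70 mm tall, upright in the rest block at the start: foot 16 mm across and 18 mm long, collar 32 mm across at 18 to 24 mm, then a round grip 24 mm across to the top. About 50 g. Fully home in a hole (rest block too), the collar lies on the top face and this point is 55 mm above the bench.
- rest: Fixed wooden rest block 70 x 70 x 28 mm that holds the marker at the start, in a hole like those in the jig; origin under its centre.
- tin: Bystander: closed round paint tin with a blue band, 84 mm wide, 110 mm tall; origin under its centre.
- tin_lid: Bystander: round metal tin lid, 90 mm wide, 6 mm thick, lying flat; origin under its centre.
- offcut: Bystander: wooden offcut 50 x 90 x 18 mm lying flat near the rest block; origin under its centre.
- coaster: Bystander: loose square wooden coaster, 52 mm wide and 9 mm thick, lying on the jig plate between two marker holes; origin under its centre.
- square: Bystander: try square with wooden stock and steel blade, lying flat; origin under the stock.
- marker: The same marker; origin at the centre of its foot's end, z up along the peg.
Mind the look-alikes: they are no part of the job. Leave any blue or white look-alike of the marker alone.

How it is judged:
By the outcome, as a careful person would: the job done as asked, in the order asked, and still so for the second after the job is handed in, with the robot touching nothing.
It also fails if it takes over 72 s, if anything falls off the work surface, if the arm or the gripper's body presses on something with over 40 N, if the wrist force passes 120 N, or if a joint passes its speed limit or range.

### The arm

A 7-joint arm with a two-finger parallel gripper is mounted at the origin on the work surface. World frame = base frame: x ahead of the robot, y to its left, z up, the work surface at z = 0. Lengths are in m, angles in degrees, forces in N, time in s.
With the tool pointing down it reaches from about 0.4 to 0.85 m from the base axis. Payload 6.9 kg.
Tool frame: the origin (TCP) lies midway between the tips of the shut fingers; the grasp point (between the pads) lies 19 mm behind it; z points along the fingers, y is the direction in which the jaws open and shut (so a half turn about z gives the same grasp; the last joint's range is limited). The gripper opens to 85 mm and grips with 20 to 120 N. Pads are 22 mm wide; open, the fingers measure 114 mm over their backs; the gripper's body (76 mm by 85 mm) begins 54 mm behind the grasp point. The pads swing forward as they close: fully open they stand 13 mm farther back than shut.
Start: joints at [-66.549, 29.078, -13.613, 85.955, 7.202, 65.827, -8.869], TCP at [0.187, 0.596, 0.231] pointing down, gripper open.
Joint ranges: [-176.47, 176.47], [-13.61, 117.27], [-81.72, 77.17], [0.22, 143.17], [-87.28, 267.28], [10, 112.55], [-165.47, 165.47]. Speed limits (degrees/s): [136.94, 136.94, 180, 180, 180, 180, 180].

### API

Orientations are given as a 3x3 rotation matrix whose columns are the frame's x, y, z axes.
In Python, from rig import monitor, optics, bot gives the robot as it stands. The module is installed in compiled form; this text tells all that it offers.
- The arm moves only by the tool drive_tool, never from a script. Its argument "deltas" is a list of rows, each a list of 4 numbers: the shift along the tool's x, y, z in mm, then the turn about the tool's z in degrees. In form: [[tx, ty, tz, turn], ...]. A call has exactly 8 rows; each row is the pose to reach, as a shift and turn from the pose measured when the call began, along the tool's axes at that moment; what a row does not reach only later rows make up. A row lasts 1/10 s, in which the tool goes at most 50 mm and 8.59 degrees, less where a joint would pass 70% of its speed; a pose out of reach is approached as far as the arm can. A call with a gripper value outside its range is refused whole. "claw" is the finger opening in mm, from 0 to 85.4, set as the call begins (left out, the last holds). The fingers move at their own pace and stop on an object; "newtons" is the grip in N (left out, the last holds). Time passes only in rows, so rows that repeat a pose let the fingers close, or fill a call up. It gives the time, the measured TCP pose, the force and the opening at its end, in the units of the state.
- monitor.observe(): the state, without advancing time (a new reading comes with each control period).
- optics.grab_frame(name): name is "side" or "top" or "wrist"; returns a dict with "img" (420x560x3 uint8, red, green, blue), "range_z" (420x560 float32, m along the optical axis (not along the pixel's ray), 0 where there is no reading), "mtx" (3x3 intrinsics, pixels), "rvec" (rotation vector, rad) and "tvec" (3), from world to camera coordinates, as OpenCV has them. Camera axes: x right, y down, z forward; pixel columns grow to the right and rows downward; lengths in m; the calibration is good to about 2 mm. A picture is of the moment at which its call begins.
- bot.job_done(): hands the job in, once; it reports no verdict.
The state is a dict: "t": time; "joint_positions": joint angles; "qvel": joint speeds; "joint_torque": joint torques, N m; "tcp_pos": TCP position; "orientation": TCP orientation; "wrist_force": force on the tool from outside, world axes, zero at the start; "torque": the same for the moment, N m; "width": opening from 0.0 (shut) to 1.0 (fully open).
Only numpy, scipy, OpenCV 4.12 (cv2) and the standard library are available. Lean on these libraries where they do the work, as an engineer would, in place of code of your own. Each camera call takes 0.05 s, during which the arm holds its last target.

## Working session

There is one attempt and no reset: what is moved stays moved. The work goes in short steps, Python scripts to look and compute and a tool call to move; the robot and the scene stay as the last step left them, time stands still between calls to the robot, and variables do not carry over. Pictures are saved under pics/ and viewed, and the job is handed in when it is done.

Besides the shell and the picture viewer there is one more tool, called after "Call:" by a JSON object that holds its "name" and its "arguments". drive_tool: Moves the arm, as the interface text tells. Its arguments: {"type":"object","properties":{"deltas":{"type":"array"},"claw":{"type":"number"},"newtons":{"type":"number"}},"required":["deltas"]}

```bash
mkdir -p pics; cat > h.py <<'E'
import numpy as np,cv2
from rig import monitor,optics,bot
def grab(n,fn):
    f=optics.grab_frame(n); np.savez(''+fn+'.npz',**f); cv2.imwrite('pics/'+fn+'.png',f['img'][:,:,::-1]); return f
def load(fn): return dict(np.load(''+fn+'.npz'))
def cam(f):
    R=cv2.Rodrigues(np.array(f['rvec'],float))[0]; t=np.array(f['tvec'],float).reshape(3); return R,t
def plane(f,uv,z):
    R,t=cam(f); uv=np.atleast_2d(np.array(uv,float)); d=np.c_[uv,np.ones(len(uv))]@np.linalg.inv(f['mtx']).T@R; c=-R.T@t
    return c+d*((z-c[2])/d[:,2])[:,None]
def cloud(f):
    R,t=cam(f); h,w=f['range_z'].shape; u,v=np.meshgrid(np.arange(w),np.arange(h)); z=f['range_z']
    P=np.stack([u,v,np.ones_like(u)],-1)@np.linalg.inv(f['mtx']).T*z[...,None]
    return (P-t)@R
def proj(f,P):
    return cv2.projectPoints(np.atleast_2d(np.array(P,float)),np.array(f['rvec'],float),np.array(f['tvec'],float),f['mtx'],None)[0][:,0]
def st():
    s=monitor.observe(); np.set_printoptions(precision=4,suppress=True)
    print('t',s['t'],'tcp',s['tcp_pos'],'F',np.array(s['wrist_force']),'M',np.array(s['torque']),'w',s['width']); print(np.array(s['orientation'])); print('q',np.array(s['joint_positions'])); return s
E
python3 - <<'E'
from h import *
st()
for n in ['side','top','wrist']:
    f=grab(n,n+'0'); print(n,-cam(f)[0].T@cam(f)[1])
st()
E
```

```text
t 0.0 tcp [0.1869 0.5959 0.2304] F [-0.6224  0.0873  0.555 ] M [-0.0346 -0.0045  0.0196] w 1.0018464573150172
[[-0.9542  0.2991 -0.0005]
 [ 0.2991  0.9542 -0.0017]
 [-0.     -0.0018 -1.    ]]
q [-66.5489  29.1237 -13.6091  86.0101   7.2016  65.8262  -8.8697]
side [-0.2886 -0.8325  0.9188]
top [ 0.3504 -0.0164  1.308 ]
wrist [0.1116 0.6207 0.373 ]
t 0.15 tcp [0.1869 0.596  0.2306] F [-0.6059 -0.4584  0.4832] M [-0.0305  0.0141 -0.0032] w 1.000796736324697
[[-0.9542  0.2991 -0.0004]
 [ 0.2991  0.9542 -0.0014]
 [-0.0001 -0.0014 -1.    ]]
q [-66.551   29.117  -13.6091  85.9944   7.2038  65.8278  -8.8685]
```

View pics/top0.png

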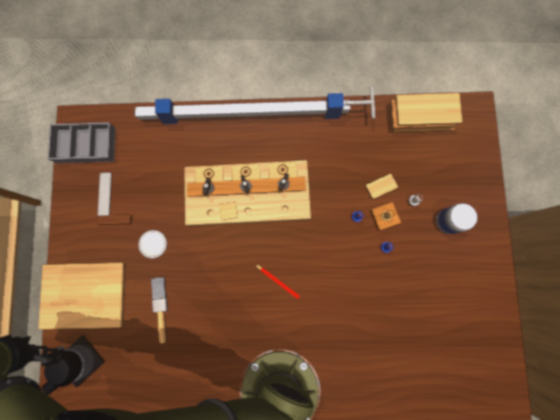

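View pics/side0.png

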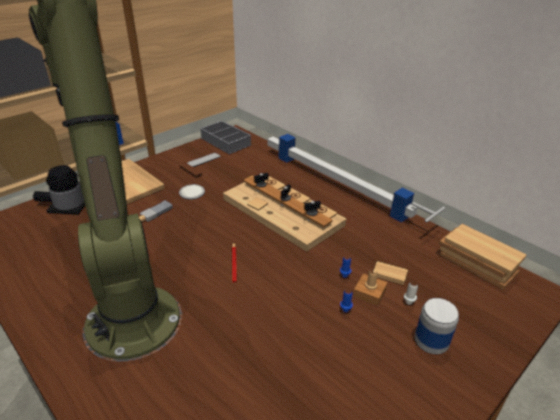

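The top view shows the jig at about (248,192), with knobs at (207,186), (246,184) and (284,184). The rest block with the marker is at (386,216), with blue and white look-alikes around it. Next I measure.

```bash
python3 - <<'E'
from h import *
np.set_printoptions(precision=4,suppress=True)
f=load('top0'); print(f['mtx'])
C=cloud(f)
for n,p in dict(jig=(230,205),strip=(226,187),marker=(386,216),rest=(378,222),offcut=(382,186),tin=(462,217),lid=(152,244),table=(330,250)).items():
    print(n,C[p[1],p[0]], plane(f,p,0.028))
im=f['img'][150:235,175:320][:,:,::-1]
cv2.imwrite('pics/topcrop1.png',cv2.resize(im,None,fx=5.5,fy=5.5,interpolation=cv2.INTER_NEAREST))
im=f['img'][165:260,340:430][:,:,::-1]
cv2.imwrite('pics/topcrop2.png',cv2.resize(im,None,fx=6,fy=6,interpolation=cv2.INTER_NEAREST))
E
```

```text
[[404.267    0.     271.1085]
 [  0.     404.267  209.5606]
 [  0.       0.       1.    ]]
jig [0.5735 0.1426 0.0321] [[0.5742 0.1431 0.028 ]]
strip [0.6284 0.1523 0.0527] [[0.6338 0.1556 0.028 ]]
marker [ 0.5192 -0.343   0.0675] [[ 0.5245 -0.3534  0.028 ]]
rest [ 0.5058 -0.3264  0.0298] [[ 0.5061 -0.3269  0.028 ]]
offcut [ 0.6231 -0.3484  0.0238] [[ 0.6222 -0.3473  0.028 ]]
tin [ 0.5037 -0.5531  0.1136] [[ 0.5147 -0.5915  0.028 ]]
lid [0.457  0.4004 0.0061] [[0.4552 0.3934 0.028 ]]
table [ 0.4232 -0.1746 -0.0011] [[ 0.4216 -0.1711  0.028 ]]
```

View pics/topcrop1.png

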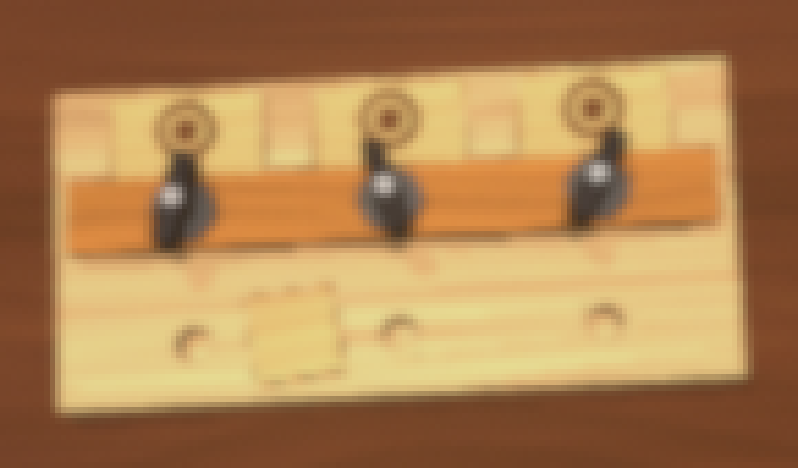

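View pics/topcrop2.png

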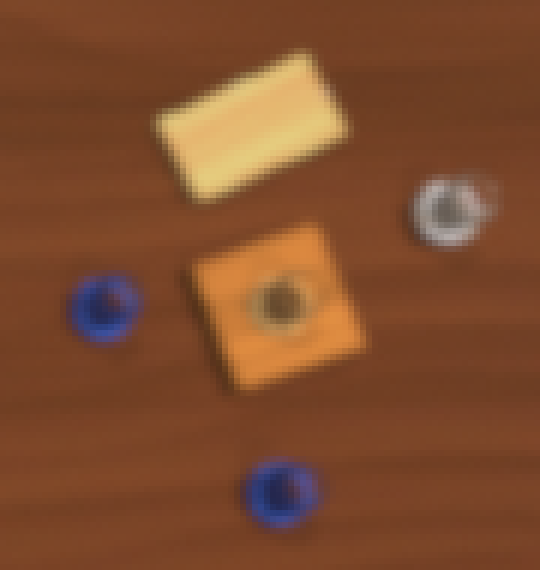

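```bash
python3 - <<'E'
from h import *
np.set_printoptions(precision=4,suppress=True)
f=load('top0')
c=np.array([(53,93),(725,58),(748,377),(56,414)])/5.5+[175,150]-0.4
P=plane(f,c,0.028);print(P)
# z=.028 edges: far-left, far-right, near-right, near-left
ctr=P.mean(0); yd=(P[0]-P[1]+P[3]-P[2]); print(np.linalg.norm(P[0]-P[1]),np.linalg.norm(P[3]-P[2]),np.linalg.norm(P[0]-P[3]),np.linalg.norm(P[1]-P[2]))
yd/=np.linalg.norm(yd); xd=np.array([yd[1],-yd[0],0]); print('ctr',ctr,'yaw',np.degrees(np.arctan2(xd[1],xd[0])))
h=np.array([(195,345),(401,332),(606,322)])/5.5+[175,150]-0.4
H=plane(f,h,0.028);print('holes',H)
k=np.array([(172,205),(388,195),(597,185)])/5.5+[175,150]-0.4
K=plane(f,k,0.092);print('knob tops',K)
r=np.array([(192,265),(318,228),(362,347),(238,388)])/6+[340,165]-.4
Rr=plane(f,r,.028);print('rest',Rr,Rr.mean(0))
m=np.array([(280,300)])/6+[340,165]-.4
print(plane(f,m,.08))
for a,b in((172,150),(172,250)),((372,145),(400,240)),((615,130),(580,232)): 
    q=plane(f,np.array([a,b])/5.5+[175,150],.09);d=q[0]-q[1];print(np.degrees(np.arctan2(d[1],d[0])),np.linalg.norm(d))
E
```

```text
[[ 0.7066  0.2926  0.028 ]
 [ 0.7156 -0.1082  0.028 ]
 [ 0.5243 -0.1142  0.028 ]
 [ 0.5137  0.2889  0.028 ]]
0.40084209072208626 0.40327511020836193 0.19296492757321862 0.19138157486037288
ctr [0.6151 0.0898 0.028 ] yaw 1.391622681469064
holes [[ 0.5521  0.2076  0.028 ]
 [ 0.5564  0.0868  0.028 ]
 [ 0.5589 -0.0329  0.028 ]]
knob tops [[ 0.6219  0.2093  0.092 ]
 [ 0.624   0.0878  0.092 ]
 [ 0.6262 -0.0294  0.092 ]]
rest [[ 0.5491 -0.3094  0.028 ]
 [ 0.5671 -0.3772  0.028 ]
 [ 0.5028 -0.3957  0.028 ]
 [ 0.4828 -0.3293  0.028 ]] [ 0.5254 -0.3529  0.028 ]
[[ 0.5217 -0.3408  0.08  ]]
0.06552190214439613 0.05750250437057203
15.227004433565904 0.056997325622301094
-20.20180349412271 0.06167706103600521
```

View pics/wrist0.png

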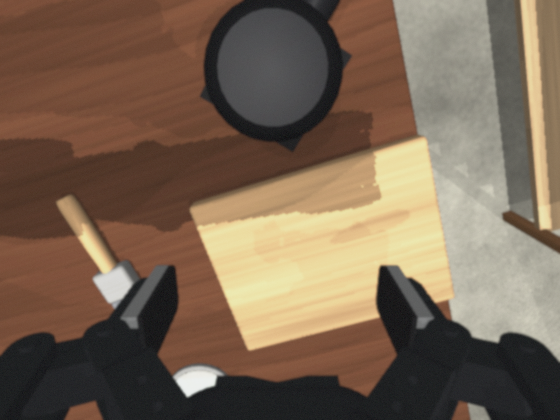

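Call:
{"name": "drive_tool", "arguments": {"deltas": [[-40,-21,-2,-3],[-85,-45,-4,-6],[-125,-67,-6,-9],[-170,-91,-8,-12],[-210,-113,-10,-14],[-250,-135,-12,-16],[-285,-154,-14,-18],[-310,-167,-15,-19]]}}

```text
t: 0.95
tcp_pos: [0.4349, 0.3409, 0.2458]
orientation: [[-1.0, -0.026, 0.0], [-0.026, 1.0, -0.003], [-0.0, -0.003, -1.0]]
wrist_force: [-0.2, 0.1, -0.4]
width: 0.998
```

```bash
python3 -c "
from h import *
st()"
```

```text
t 0.95 tcp [0.4349 0.3409 0.2458] F [-0.2178  0.1194 -0.4196] M [ 0.0333  0.0082 -0.0448] w 0.9984105661357192
[[-0.9997 -0.0258  0.0001]
 [-0.0258  0.9997 -0.0025]
 [-0.0001 -0.0025 -1.    ]]
q [-30.2013  22.102  -15.3106  95.6043   6.5087  63.252   44.0972]
```

Call:
{"name": "drive_tool", "arguments": {"deltas": [[-30,-32,-2,0],[-65,-67,-4,0],[-100,-103,-6,0],[-135,-140,-8,0],[-170,-176,-10,0],[-205,-212,-12,0],[-235,-243,-14,0],[-248,-257,-14,0]]}}

```text
t: 1.75
tcp_pos: [0.692, 0.0848, 0.2596]
orientation: [[-1.0, -0.02, 0.0], [-0.02, 1.0, -0.005], [-0.0, -0.005, -1.0]]
wrist_force: [0.5, 0.1, -0.2]
width: 0.998
```

```bash
python3 -c "
from h import *
st()
f=grab('wrist','w1'); print(f['mtx'])"
```

```text
t 1.75 tcp [0.692  0.0848 0.2596] F [ 0.5182  0.0773 -0.2348] M [ 0.0238 -0.0217 -0.0053] w 0.9979226612716913
[[-0.9998 -0.0202  0.0003]
 [-0.0202  0.9998 -0.0054]
 [-0.0002 -0.0054 -1.    ]]
q [ -3.4208  34.8342 -11.1057  70.5563   6.8481  75.2668  76.8296]
[[345.614    0.     276.8012]
 [  0.     345.614  200.0388]
 [  0.       0.       1.    ]]
```

View pics/w1.png

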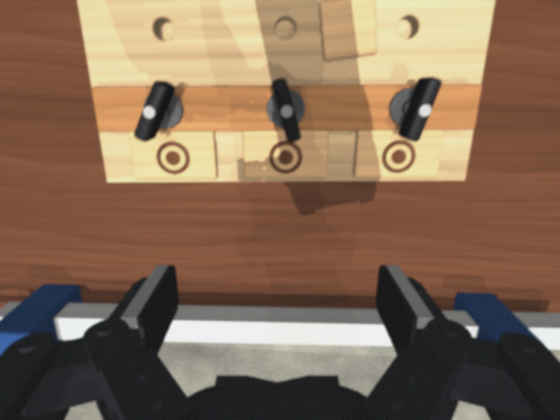

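```bash
cat > meas.py <<'E'
from h import *
np.set_printoptions(precision=4,suppress=True)
def knobs(f,rows=slice(0,260)):
    C=cloud(f); m=((C[...,2]>0.084)&(C[...,2]<0.1)).astype(np.uint8); m[260:]=0
    n,l,s,_=cv2.connectedComponentsWithStats(m)
    for i in range(1,n):
        if s[i,4]<60: continue
        v,u=np.where(l==i); P=plane(f,np.c_[u,v],0.092)
        r=cv2.minAreaRect((P[:,:2]*1000).astype(np.float32)); b=cv2.boxPoints(r)
        e=[b[1]-b[0],b[2]-b[1]]; e=max(e,key=np.linalg.norm); a=np.degrees(np.arctan2(e[1],e[0])); a=(a+90)%180-90
        print('bar ctr',r[0],'size',r[1],'ang',a,'zmed',np.median(C[v,u,2]),'px',u.mean(),v.mean())
if __name__=='__main__':
    f=load('w1'); knobs(f); print('cam',-cam(f)[0].T@cam(f)[1], cam(f)[0])
    print('holes',plane(f,[(407,27),(285,28),(163,28)],.028))
    print('corners',plane(f,[(464,181),(107,182)],.028))
    cv2.imwrite('pics/w1c.png',cv2.resize(f['img'][0:200,70:500][:,:,::-1],None,fx=1.85,fy=1.85,interpolation=cv2.INTER_CUBIC))
E
python3 meas.py
```

```text
bar ctr (632.0880126953125, 92.12944030761719) size (55.193599700927734, 13.784354209899902) ang 17.199348 zmed 0.0915115283718832 px 286.39626352015733 109.10029498525074
bar ctr (628.5330810546875, 209.52053833007812) size (15.837920188903809, 55.265987396240234) ang -14.075043 zmed 0.09151298996083396 px 422.9157894736842 107.98421052631579
bar ctr (635.2921142578125, -25.689594268798828) size (14.90290641784668, 55.82736587524414) ang -26.681183 zmed 0.09136694176880457 px 151.81341911764707 110.0845588235294
cam [0.613  0.0846 0.402 ] [[-0.021   0.9998 -0.0047]
 [ 0.9502  0.0214  0.3109]
 [ 0.3109  0.0021 -0.9504]]
holes [[ 0.5547  0.2088  0.028 ]
 [ 0.558   0.0897  0.028 ]
 [ 0.5604 -0.0299  0.028 ]]
corners [[ 0.7083  0.2937  0.028 ]
 [ 0.7183 -0.1055  0.028 ]]
```

View pics/w1c.png

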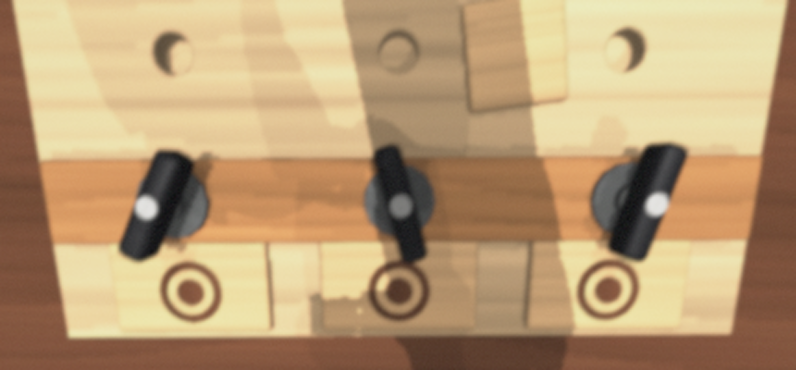

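Call:
{"name": "drive_tool", "arguments": {"deltas": [[15,2,10,-4],[32,4,30,-8],[50,6,55,-12],[60,8,80,-16],[60,8.5,105,-16],[60,8.5,125,-16],[60,8.5,138,-16],[60,8.5,138,-16]], "claw": 50, "newtons": 30}}

```text
t: 2.6
tcp_pos: [0.6314, 0.0896, 0.119]
orientation: [[-0.956, -0.294, -0.003], [-0.294, 0.956, -0.007], [0.005, -0.006, -1.0]]
wrist_force: [-0.1, 0.0, -0.8]
width: 0.586
```

```bash
python3 -c "
from h import *
st()
f=grab('wrist','w2'); import meas; meas.knobs(f)"
```

```text
t 2.6 tcp [0.6314 0.0896 0.119 ] F [-0.0963  0.0297 -0.8051] M [-0.0091  0.0235  0.0019] w 0.5858138808512895
[[-0.9559 -0.2937 -0.0035]
 [-0.2936  0.9559 -0.0069]
 [ 0.0053 -0.0056 -1.    ]]
q [ -1.8388  36.2037 -14.5026  92.0605  11.0368  53.4179  86.7747]
bar ctr (633.3936157226562, -24.55956268310547) size (14.817115783691406, 57.903480529785156) ang -26.521149 zmed 0.09128190360410496 px 61.892606222816994 182.4780863164938
bar ctr (621.8724365234375, 89.30884552001953) size (39.27983856201172, 13.482871055603027) ang 16.676704 zmed 0.09148612638278376 px 280.39532230462066 225.24130062749572
bar ctr (601.542724609375, 210.5611572265625) size (5.99132776260376, 15.732526779174805) ang -72.734436 zmed 0.08842694856831945 px 503.90909090909093 255.44444444444446
```

View pics/w2.png

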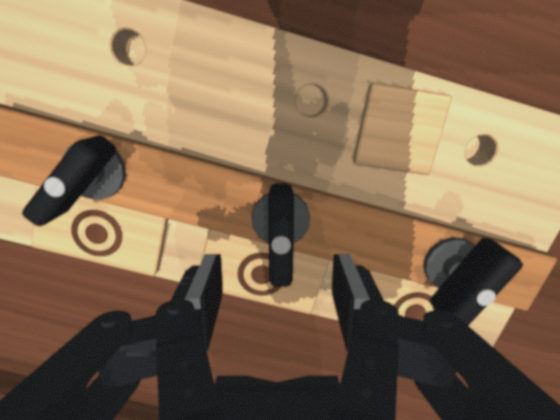

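Call:
{"name": "drive_tool", "arguments": {"deltas": [[-1,2.5,8,0],[-1,2.5,18,0],[-1,2.5,28,0],[-1,2.5,38,0],[-1,2.5,47,0],[-1,2.5,54,0],[-1,2.5,54,0],[-1,2.5,54,0]]}}

```text
t: 3.45
tcp_pos: [0.6325, 0.0921, 0.0663]
orientation: [[-0.956, -0.293, -0.001], [-0.293, 0.956, -0.006], [0.003, -0.006, -1.0]]
wrist_force: [0.2, 0.3, -0.1]
width: 0.588
```

Call:
{"name": "drive_tool", "arguments": {"deltas": [[0,0,0,0],[0,0,0,0],[0,0,0,0],[0,0,0,0],[0,0,0,0],[0,0,0,0],[0,0,0,0],[0,0,0,0]], "claw": 5, "newtons": 30}}

```text
t: 4.25
tcp_pos: [0.6328, 0.0922, 0.0668]
orientation: [[-0.956, -0.294, -0.001], [-0.293, 0.956, -0.006], [0.002, -0.006, -1.0]]
wrist_force: [-0.7, -0.6, 6.1]
width: 0.155
```

```bash
python3 -c "
from h import *
st()"
```

```text
t 4.25 tcp [0.6328 0.0922 0.0668] F [-0.7479 -0.6035  6.1179] M [-0.0327  0.1502  0.08  ] w 0.15496368678138542
[[-0.956  -0.2935 -0.0005]
 [-0.2935  0.9559 -0.0064]
 [ 0.0024 -0.006  -1.    ]]
q [ -2.5802  39.6158 -13.6435  94.776   12.3133  47.1917  85.442 ]
```

Call:
{"name": "drive_tool", "arguments": {"deltas": [[0,0,0,-0.4],[0,0,0,-0.8],[0,0,0,-1.2],[0,0,0,-1.6],[0,0,0,-2],[0,0,0,-2.4],[0,0,0,-2.7],[0,0,0,-3]]}}

```text
t: 5.05
tcp_pos: [0.6328, 0.0923, 0.0668]
orientation: [[-0.939, -0.343, -0.001], [-0.343, 0.939, -0.006], [0.003, -0.006, -1.0]]
wrist_force: [-1.5, 0.8, 3.6]
width: 0.156
```

```bash
python3 -c "
from h import *
st()"
```

```text
t 5.05 tcp [0.6328 0.0923 0.0668] F [-1.548   0.8461  3.6183] M [ 0.0682  0.1262 -0.4977] w 0.15612118238853878
[[-0.9392 -0.3434 -0.0005]
 [-0.3434  0.9392 -0.0063]
 [ 0.0027 -0.0057 -1.    ]]
q [ -2.0754  39.6808 -14.5052  94.766   13.0364  47.3231  87.8085]
```

Call:
{"name": "drive_tool", "arguments": {"deltas": [[0,0,0,-0.1],[0,0,0,-0.3],[0,0,0,-0.4],[0,0,0,-0.5],[0,0,0,-0.6],[0,0,0,-0.7],[0,0,0,-0.8],[0,0,0,-0.9]]}}

```text
t: 5.85
tcp_pos: [0.6328, 0.0922, 0.0668]
orientation: [[-0.934, -0.358, -0.001], [-0.358, 0.934, -0.006], [0.003, -0.006, -1.0]]
wrist_force: [-0.2, 0.9, 4.0]
width: 0.156
```

```bash
python3 -c "
from h import *
st()"
```

```text
t 5.85 tcp [0.6328 0.0922 0.0668] F [-0.1615  0.9208  4.0283] M [ 0.1362  0.1721 -0.6508] w 0.15637068423858427
[[-0.9337 -0.3581 -0.0006]
 [-0.3581  0.9337 -0.0063]
 [ 0.0028 -0.0057 -1.    ]]
q [ -1.9252  39.7029 -14.7592  94.7642  13.2522  47.3633  88.5197]
```

Knob 2's moment has climbed to 0.65 N m after 3.9° and is still rising, so it is tight. I turn it back and let go.

Call:
{"name": "drive_tool", "arguments": {"deltas": [[0,0,0,0.8],[0,0,0,1.6],[0,0,0,2.4],[0,0,0,3.2],[0,0,0,3.5],[0,0,0,3.5],[0,0,0,3.5],[0,0,0,3.5]]}}

```text
t: 6.65
tcp_pos: [0.6328, 0.0923, 0.0668]
orientation: [[-0.954, -0.301, -0.001], [-0.301, 0.954, -0.006], [0.002, -0.006, -1.0]]
wrist_force: [-0.5, -0.1, 4.1]
width: 0.157
```

Call:
{"name": "drive_tool", "arguments": {"deltas": [[0,0,0,0],[0,0,0,0],[0,0,0,0],[0,0,-10,0],[0,0,-30,0],[0,0,-50,0],[0,0,-65,0],[0,0,-65,0]], "claw": 50}}

```text
t: 7.45
tcp_pos: [0.6343, 0.0931, 0.1347]
orientation: [[-0.954, -0.3, 0.004], [-0.3, 0.954, -0.005], [-0.002, -0.006, -1.0]]
wrist_force: [0.6, 0.7, -0.5]
width: 0.589
```

```bash
python3 -c "
from h import *
st()"
```

```text
t 7.45 tcp [0.6343 0.0931 0.1347] F [ 0.6172  0.6787 -0.486 ] M [0.0451 0.0073 0.0427] w 0.5885710361540969
[[-0.9538 -0.3004  0.004 ]
 [-0.3004  0.9538 -0.0054]
 [-0.0022 -0.0063 -1.    ]]
q [ -1.8912  35.3331 -14.8435  90.9655  10.8628  54.9522  87.1268]
```

Call:
{"name": "drive_tool", "arguments": {"deltas": [[3,-10,0,6],[9,-30,0,13],[16,-52,0,20],[23,-75,0,27],[29,-95,0,34],[34,-110,0,40],[36,-116,0,44],[36,-116,10,44]]}}

```text
t: 8.25
tcp_pos: [0.6354, -0.0301, 0.1257]
orientation: [[-0.893, 0.449, 0.006], [0.449, 0.893, -0.006], [-0.008, -0.003, -1.0]]
wrist_force: [0.2, -0.5, -1.4]
width: 0.585
```

```bash
python3 -c "
from h import *
st()
f=grab('wrist','w3'); import meas; meas.knobs(f)"
```

```text
t 8.25 tcp [ 0.6354 -0.0301  0.1257] F [ 0.2288 -0.5215 -1.351 ] M [0.0148 0.0129 0.0116] w 0.5848757445703853
[[-0.8934  0.4493  0.0057]
 [ 0.4493  0.8934 -0.0065]
 [-0.008  -0.0032 -1.    ]]
q [ 1.8808 34.8999 -2.6165 92.6482  2.3663 52.1778 61.5945]
bar ctr (630.3387451171875, 89.60327911376953) size (56.78657913208008, 15.156975746154785) ang 17.402359 zmed 0.09141750474281984 px 482.52420343137254 129.00091911764707
bar ctr (628.5222778320312, -24.39234733581543) size (13.563844680786133, 44.87986755371094) ang -26.20256 zmed 0.09143177505603103 px 278.727078891258 221.06876332622602
```

View pics/w3.png

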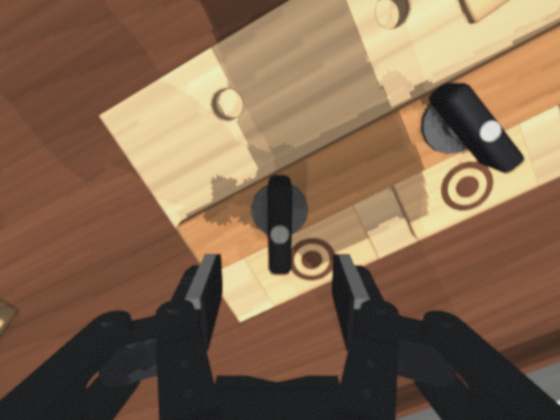

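Call:
{"name": "drive_tool", "arguments": {"deltas": [[1,2,8,0],[2,2,18,0],[2,2,28,0],[2,2,38,0],[2,2,48,0],[2,2,56,0],[2,2,60,0],[2,2,60,0]]}}

```text
t: 9.1
tcp_pos: [0.633, -0.0264, 0.0624]
orientation: [[-0.895, 0.446, 0.001], [0.446, 0.895, -0.006], [-0.003, -0.004, -1.0]]
wrist_force: [1.1, 0.1, -0.5]
width: 0.584
```

Call:
{"name": "drive_tool", "arguments": {"deltas": [[0,0,0,0],[0,0,0,0],[0,0,0,0],[0,0,0,0],[0,0,0,0],[0,0,0,0],[0,0,0,0],[0,0,0,0]], "claw": 5, "newtons": 30}}

```text
t: 9.9
tcp_pos: [0.633, -0.0271, 0.0629]
orientation: [[-0.895, 0.446, 0.001], [0.446, 0.895, -0.006], [-0.004, -0.005, -1.0]]
wrist_force: [-2.2, -2.6, 6.5]
width: 0.155
```

```bash
python3 -c "
from h import *
st()"
```

```text
t 9.9 tcp [ 0.633  -0.0271  0.0629] F [-2.1589 -2.596   6.5489] M [-0.5818  0.5059 -0.0186] w 0.15503730741905797
[[-0.8949  0.4462  0.0014]
 [ 0.4462  0.8949 -0.0062]
 [-0.004  -0.005  -1.    ]]
q [ 1.5622 38.9584 -2.545  96.2278  2.7787 44.7981 61.1116]
```

Call:
{"name": "drive_tool", "arguments": {"deltas": [[0,0,0,-0.4],[0,0,0,-0.8],[0,0,0,-1.2],[0,0,0,-1.6],[0,0,0,-2],[0,0,0,-2.4],[0,0,0,-2.7],[0,0,0,-3]]}}

```text
t: 10.7
tcp_pos: [0.6329, -0.0272, 0.0629]
orientation: [[-0.917, 0.399, 0.001], [0.398, 0.917, -0.006], [-0.004, -0.005, -1.0]]
wrist_force: [-2.7, -2.7, 5.2]
width: 0.158
```

```bash
python3 -c "
from h import *
st()"
```

```text
t 10.7 tcp [ 0.6329 -0.0272  0.0629] F [-2.7134 -2.6751  5.1793] M [-0.4689  0.6306 -0.4129] w 0.15770355218133472
[[-0.9172  0.3985  0.0013]
 [ 0.3985  0.9171 -0.0063]
 [-0.0037 -0.0053 -1.    ]]
q [ 2.0916 38.9604 -3.4123 96.2213  3.555  44.8547 63.4333]
```

Call:
{"name": "drive_tool", "arguments": {"deltas": [[0,0,0,-0.1],[0,0,0,-0.3],[0,0,0,-0.4],[0,0,0,-0.6],[0,0,0,-0.7],[0,0,0,-0.8],[0,0,0,-0.9],[0,0,0,-1]]}}

```text
t: 11.5
tcp_pos: [0.6329, -0.0272, 0.0629]
orientation: [[-0.924, 0.382, 0.001], [0.382, 0.924, -0.006], [-0.004, -0.005, -1.0]]
wrist_force: [-3.3, -2.8, 4.8]
width: 0.153
```

```bash
python3 -c "
from h import *
st()"
```

```text
t 11.5 tcp [ 0.6329 -0.0272  0.0629] F [-3.2644 -2.7754  4.7587] M [-0.3974  0.6279 -0.4204] w 0.15269419828903316
[[-0.924   0.3823  0.0012]
 [ 0.3823  0.924  -0.0064]
 [-0.0036 -0.0054 -1.    ]]
q [ 2.2646 38.9598 -3.6996 96.2213  3.8143 44.8739 64.2089]
```

The moment is flat at about 0.42 N m, which points to the loose knob. I go a bit further to confirm.

Call:
{"name": "drive_tool", "arguments": {"deltas": [[0,0,0,-0.2],[0,0,0,-0.4],[0,0,0,-0.6],[0,0,0,-0.8],[0,0,0,-1],[0,0,0,-1.2],[0,0,0,-1.4],[0,0,0,-1.6]]}}

```text
t: 12.3
tcp_pos: [0.6329, -0.0273, 0.0629]
orientation: [[-0.934, 0.356, 0.001], [0.356, 0.934, -0.006], [-0.003, -0.006, -1.0]]
wrist_force: [-2.7, -2.4, 4.3]
width: 0.159
```

```bash
python3 -c "
from h import *
st()"
```

```text
t 12.3 tcp [ 0.6329 -0.0273  0.0629] F [-2.7239 -2.3949  4.3369] M [-0.5126  0.6344 -0.4248] w 0.15883908156937063
[[-0.9344  0.3561  0.0012]
 [ 0.3561  0.9344 -0.0064]
 [-0.0034 -0.0056 -1.    ]]
q [ 2.5438 38.9672 -4.1575 96.2165  4.2277 44.9066 65.4528]
```

Call:
{"name": "drive_tool", "arguments": {"deltas": [[0,0,0,-0.5],[0,0,0,-1],[0,0,0,-1.5],[0,0,0,-2],[0,0,0,-2.5],[0,0,0,-3],[0,0,0,-3.4],[0,0,0,-3.8]]}}

```text
t: 13.1
tcp_pos: [0.6328, -0.0273, 0.0629]
orientation: [[-0.956, 0.293, 0.001], [0.293, 0.956, -0.007], [-0.003, -0.006, -1.0]]
wrist_force: [-4.0, -2.4, 4.5]
width: 0.155
```

```bash
python3 -c "
from h import *
st()"
```

```text
t 13.1 tcp [ 0.6328 -0.0273  0.0629] F [-3.9852 -2.3911  4.5232] M [-0.5563  0.6891 -0.431 ] w 0.15460014056764443
[[-0.9561  0.2929  0.0011]
 [ 0.2929  0.9561 -0.0065]
 [-0.003  -0.0059 -1.    ]]
q [ 3.2067 38.983  -5.2549 96.2102  5.2061 44.9856 68.402 ]
```

Call:
{"name": "drive_tool", "arguments": {"deltas": [[0,0,0,-3],[0,0,0,-8],[0,0,0,-13],[0,0,0,-18],[0,0,0,-23],[0,0,0,-28],[0,0,0,-33],[0,0,0,-36]]}}

```text
t: 13.9
tcp_pos: [0.6328, -0.0284, 0.0629]
orientation: [[-0.945, -0.328, 0.001], [-0.328, 0.945, -0.007], [0.002, -0.007, -1.0]]
wrist_force: [-3.1, -4.4, 5.0]
width: 0.155
```

```bash
python3 -c "
from h import *
s=st();o=np.array(s['orientation']);print(np.degrees(np.arctan2(o[1,0],o[0,0]))%360)"
```

```text
t 13.9 tcp [ 0.6328 -0.0284  0.0629] F [-3.0863 -4.4364  4.9824] M [-0.9745  0.723  -0.4524] w 0.15529142387346645
[[-0.9448 -0.3276  0.0009]
 [-0.3276  0.9448 -0.0075]
 [ 0.0016 -0.0074 -1.    ]]
q [  9.4223  39.5433 -15.566   96.1152  14.2842  46.2584  96.4442]
199.12384997509562
```

Call:
{"name": "drive_tool", "arguments": {"deltas": [[0,0,0,0],[0,0,0,0],[0,0,0,0],[0,0,0,0],[0,0,-12,0],[0,0,-32,0],[0,0,-55,0],[0,0,-70,0]], "claw": 50}}

```text
t: 14.7
tcp_pos: [0.6335, -0.0275, 0.1355]
orientation: [[-0.945, -0.328, 0.003], [-0.328, 0.945, -0.007], [-0.001, -0.008, -1.0]]
wrist_force: [0.1, -1.1, -0.2]
width: 0.583
```

```bash
python3 -c "
from h import *
st()
f=grab('wrist','w4'); import meas; meas.knobs(f)"
```

```text
t 14.7 tcp [ 0.6335 -0.0275  0.1355] F [ 0.1369 -1.0512 -0.209 ] M [ 0.038  -0.0251  0.0147] w 0.5833972318688945
[[-0.9448 -0.3278  0.0033]
 [-0.3278  0.9447 -0.0073]
 [-0.0008 -0.008  -1.    ]]
q [ 10.2195  34.8853 -16.955   92.0855  12.3239  54.6816  98.1415]
bar ctr (629.5869750976562, -29.364444732666016) size (47.358985900878906, 13.350435256958008) ang 18.518784 zmed 0.09152922890252695 px 275.2896358543417 221.07450980392156
bar ctr (609.0571899414062, 81.24253845214844) size (12.414599418640137, 16.861909866333008) ang -70.6041 zmed 0.09052062647685173 px 463.0709939148073 250.50304259634888
```

View pics/w4.png

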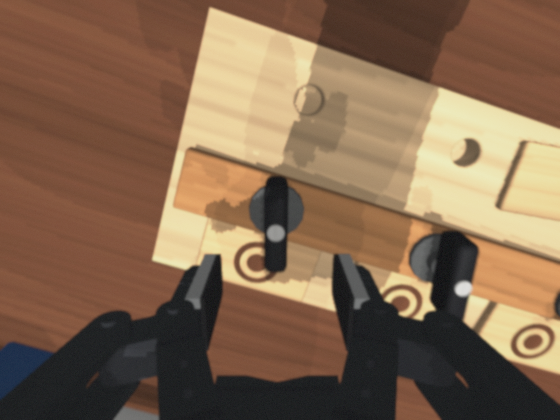

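Call:
{"name": "drive_tool", "arguments": {"deltas": [[10,-15,-15,5],[30,-50,-35,11],[52,-90,-55,18],[75,-130,-70,25],[98,-172,-80,32],[120,-212,-85,39],[143,-252,-85,45],[160,-280,-85,49]]}}

```text
t: 15.55
tcp_pos: [0.5733, -0.3474, 0.2252]
orientation: [[-0.864, 0.504, 0.007], [0.504, 0.864, -0.009], [-0.011, -0.005, -1.0]]
wrist_force: [0.5, 0.4, -0.4]
width: 0.586
```

Call:
{"name": "drive_tool", "arguments": {"deltas": [[0,15,0,0],[0,15,0,0],[0,15,0,0],[0,15,0,0],[0,15,0,0],[0,15,0,0],[0,15,0,0],[0,15,0,0]]}}

```text
t: 16.35
tcp_pos: [0.5809, -0.3344, 0.2252]
orientation: [[-0.864, 0.504, 0.007], [0.504, 0.864, -0.009], [-0.011, -0.005, -1.0]]
wrist_force: [-0.3, 0.7, -0.6]
width: 0.588
```

```bash
python3 -c "
from h import *
st()
f=grab('wrist','w5')
g=load('w4');print('hole3',plane(g,[(308.5,99.5)],.028))"
```

```text
t 16.35 tcp [ 0.5809 -0.3344  0.2252] F [-0.2936  0.7349 -0.5501] M [-0.0427  0.0109  0.0066] w 0.5876395430556011
[[-0.8638  0.5038  0.0069]
 [ 0.5038  0.8638 -0.0093]
 [-0.0106 -0.0045 -0.9999]]
q [29.6993 32.7695 -3.5643 79.5924  2.415  67.1151 85.5311]
hole3 [[ 0.5598 -0.0301  0.028 ]]
```

View pics/w5.png

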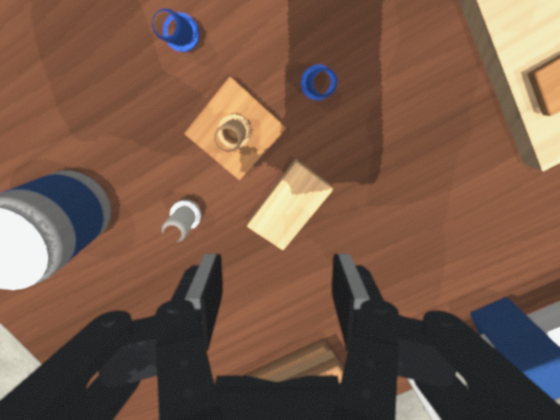

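The wooden marker stands in the block at about (233,131). The blue look-alikes are at (180,30) and (319,83), and the white one is at (183,218).

```bash
python3 - <<'E'
from h import *
np.set_printoptions(precision=4,suppress=True)
f=load('w5'); C=cloud(f)
sub=np.zeros(C.shape[:2],bool); sub[90:175,190:280]=1
for lo,hi,z in((.074,.088,.08),(.0315,.0365,.034)):
    m=sub&(C[...,2]>lo)&(C[...,2]<hi); v,u=np.where(m); P=plane(f,np.c_[u,v],z)[:,:2]
    c,r=cv2.minEnclosingCircle((P*1000).astype(np.float32)); print(z,m.sum(),P.mean(0),c,r,np.median(C[m],axis=0),u.min(),u.max(),v.min(),v.max())
b=plane(f,[(231,77),(285,128),(241,180),(185,131)],.028); print(b,b.mean(0))
cv2.imwrite('pics/w5c.png',cv2.resize(f['img'][70:190,170:300][:,:,::-1],None,fx=5,fy=5,interpolation=cv2.INTER_CUBIC))
E
```

```text
0.08 243 [ 0.527  -0.3481] (527.6868896484375, -349.9271545410156) 11.535865783691406 [ 0.5262 -0.3469  0.0768] 214 241 124 151
0.034 331 [ 0.5273 -0.3494] (528.0909423828125, -351.1155700683594) 15.944586753845215 [ 0.5272 -0.3468  0.0345] 218 250 115 148
[[ 0.4851 -0.3274  0.028 ]
 [ 0.5505 -0.3073  0.028 ]
 [ 0.5733 -0.3718  0.028 ]
 [ 0.5042 -0.3926  0.028 ]] [ 0.5283 -0.3498  0.028 ]
```

View pics/w5c.png

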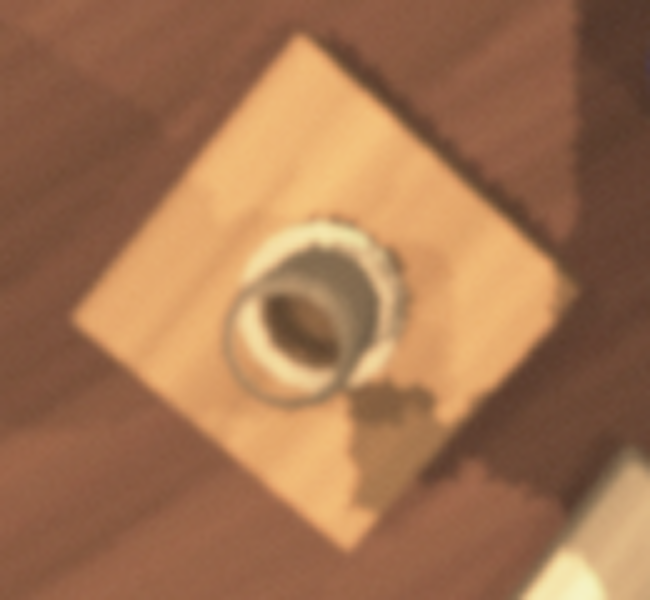

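Call:
{"name": "drive_tool", "arguments": {"deltas": [[10,-10,5,0],[22,-22,18,0],[33,-33,35,0],[39,-40,55,0],[39,-40,75,0],[39,-40,95,0],[39,-40,108,0],[39,-40,108,0]]}}

```text
t: 17.2
tcp_pos: [0.5268, -0.3498, 0.1151]
orientation: [[-0.864, 0.504, 0.004], [0.504, 0.864, -0.007], [-0.007, -0.004, -1.0]]
wrist_force: [0.1, 0.2, 0.1]
width: 0.585
```

```bash
python3 - <<'E'
from h import *
st()
f=grab('wrist','w6'); C=cloud(f)
m=(C[...,2]>.072)&(C[...,2]<.088); m[250:]=0; m[:,:200]=0;m[:,360:]=0
v,u=np.where(m); P=plane(f,np.c_[u,v],.08)[:,:2]
print(len(u),cv2.minEnclosingCircle((P*1000).astype(np.float32)),u.mean(),v.mean())
E
```

```text
t 17.2 tcp [ 0.5268 -0.3498  0.1151] F [0.0821 0.2399 0.09  ] M [ 0.022   0.0105 -0.0184] w 0.5852948508657464
[[-0.8638  0.5039  0.004 ]
 [ 0.5038  0.8638 -0.0075]
 [-0.0072 -0.0044 -1.    ]]
q [33.3025 35.2263 -3.4231 93.9848  2.8871 50.4577 88.4268]
532 ((525.2066650390625, -349.2538757324219), 11.857589721679688) 274.41541353383457 226.8251879699248
```

View pics/w6.png

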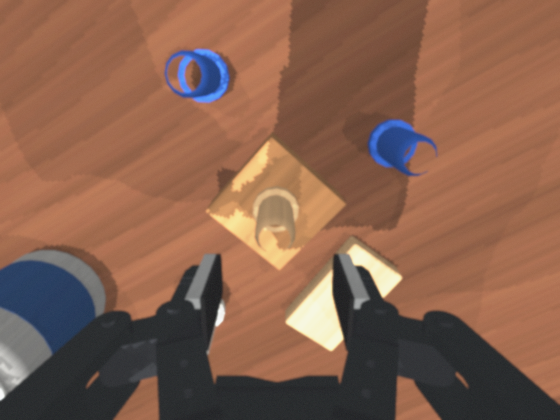

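Call:
{"name": "drive_tool", "arguments": {"deltas": [[0,0,10,0],[0,0,22,0],[0,0,34,0],[0,0,46,0],[0,0,58,0],[0,0,67,0],[0,0,72,0],[0,0,72,0]]}}

```text
t: 18.05
tcp_pos: [0.5275, -0.3506, 0.0435]
orientation: [[-0.864, 0.504, 0.004], [0.504, 0.864, -0.008], [-0.008, -0.004, -1.0]]
wrist_force: [-0.4, 0.1, 0.5]
width: 0.586
```

Call:
{"name": "drive_tool", "arguments": {"deltas": [[0,0,0,0],[0,0,0,0],[0,0,0,0],[0,0,0,0],[0,0,0,0],[0,0,0,0],[0,0,0,0],[0,0,0,0]], "claw": 10, "newtons": 30}}

```text
t: 18.85
tcp_pos: [0.5278, -0.3507, 0.044]
orientation: [[-0.864, 0.504, 0.005], [0.504, 0.864, -0.008], [-0.009, -0.005, -1.0]]
wrist_force: [0.5, 0.4, 4.7]
width: 0.268
```

```bash
python3 -c "
from h import *
st()"
```

```text
t 18.85 tcp [ 0.5278 -0.3507  0.044 ] F [0.4991 0.4102 4.7181] M [ 0.094  -0.0385  0.0217] w 0.2683396857457522
[[-0.8638  0.5038  0.0052]
 [ 0.5037  0.8638 -0.0083]
 [-0.0087 -0.0045 -1.    ]]
q [33.15   40.1618 -3.1559 97.4604  3.4231 41.9722 87.9615]
```

Call:
{"name": "drive_tool", "arguments": {"deltas": [[0,0,-6,0],[0,0,-18,0],[0,0,-35,0],[0,0,-55,0],[0,0,-75,0],[0,0,-95,0],[0,0,-112,0],[0,0,-120,0]]}}

```text
t: 19.65
tcp_pos: [0.5277, -0.3501, 0.1663]
orientation: [[-0.864, 0.504, 0.007], [0.504, 0.864, -0.01], [-0.011, -0.005, -1.0]]
wrist_force: [0.3, -0.2, -1.0]
width: 0.274
```

```bash
python3 -c "
from h import *
st()"
```

```text
t 19.65 tcp [ 0.5277 -0.3501  0.1663] F [ 0.2828 -0.2194 -1.0119] M [-0.0025  0.0358 -0.0102] w 0.27370350249474434
[[-0.8637  0.5039  0.0075]
 [ 0.5038  0.8638 -0.0096]
 [-0.0113 -0.0045 -0.9999]]
q [33.3551 32.1941 -3.5362 90.6713  2.5677 56.561  88.7137]
```

Call:
{"name": "drive_tool", "arguments": {"deltas": [[8,17,0,-3],[22,50,0,-7],[40,88,0,-12],[58,128,0,-17],[77,168,0,-22],[95,208,0,-26],[112,245,0,-29],[122,268,0,-30]]}}

```text
t: 20.45
tcp_pos: [0.5565, -0.0517, 0.1632]
orientation: [[-1.0, -0.004, 0.006], [-0.004, 1.0, -0.007], [-0.006, -0.007, -1.0]]
wrist_force: [0.7, 0.5, -1.3]
width: 0.269
```

```bash
python3 -c "
from h import *
st();f=grab('wrist','w7')"
```

```text
t 20.45 tcp [ 0.5565 -0.0517  0.1632] F [ 0.7335  0.4529 -1.3369] M [-0.001   0.0064 -0.0236] w 0.26919809374230175
[[-1.     -0.0043  0.0062]
 [-0.0044  1.     -0.0074]
 [-0.0062 -0.0074 -1.    ]]
q [ 11.2329  26.7976 -12.974  102.0929   7.9652  51.6145  84.9325]
```

View pics/w7.png

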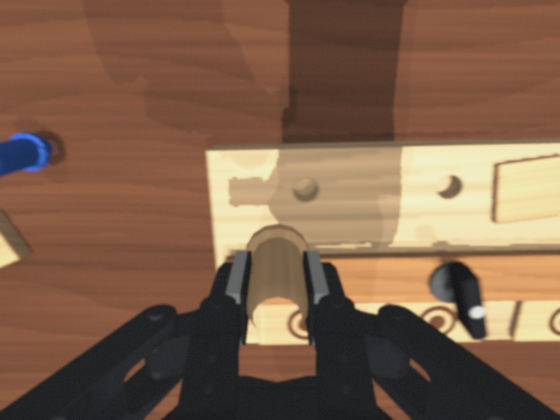

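```bash
python3 -c "
from h import *
f=load('w7');print(plane(f,[(305,189),(449,187)],.028)); C=cloud(f)
# collar of held marker
m=np.zeros(C.shape[:2],bool);m[215:330,240:320]=1
print(C[228,278],C[236,278],C[300,278])
cv2.imwrite('pics/w7c.png',cv2.resize(f['img'][150:340,200:360][:,:,::-1],None,fx=3.1,fy=3.1,interpolation=cv2.INTER_CUBIC))"
```

```text
[[ 0.55925693 -0.02816876  0.028     ]
 [ 0.55666612  0.09153918  0.028     ]]
[ 0.54145148 -0.05042296  0.15308383] [ 0.54505886 -0.05039625  0.15431706] [ 0.6524479  -0.05008966  0.05024085]
```

View pics/w7c.png

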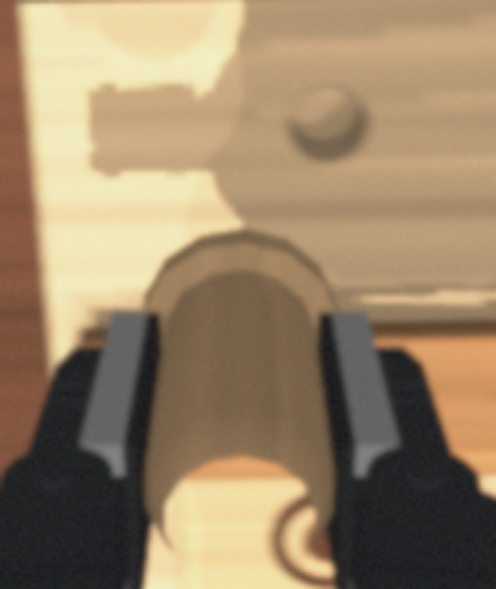

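Call:
{"name": "drive_tool", "arguments": {"deltas": [[-1,8,0,0],[-2,16,5,0],[-2,22.5,15,0],[-2,22.5,30,0],[-2,22.5,48,0],[-2,22.5,64,0],[-2,22.5,78,0],[-2,22.5,78,0]]}}

```text
t: 21.3
tcp_pos: [0.5576, -0.0261, 0.0826]
orientation: [[-1.0, -0.007, 0.002], [-0.007, 1.0, -0.005], [-0.002, -0.005, -1.0]]
wrist_force: [-0.8, -0.8, -0.3]
width: 0.27
```

```bash
python3 -c "
from h import *
st();f=grab('wrist','w8');print(proj(f,[[.5597,-.0297,.028]]));C=cloud(f);print(C[225:245:4,278])
cv2.imwrite('pics/w8c.png',cv2.resize(f['img'][150:340,180:380][:,:,::-1],None,fx=3.1,fy=3.1,interpolation=cv2.INTER_CUBIC))
f=grab('side','s8')
cv2.imwrite('pics/s8c.png',cv2.resize(f['img'][160:270,220:360][:,:,::-1],None,fx=5,fy=5,interpolation=cv2.INTER_CUBIC))"
```

```text
t 21.3 tcp [ 0.5576 -0.0261  0.0826] F [-0.7952 -0.7604 -0.2578] M [-0.081  -0.0094 -0.0199] w 0.2701573761952771
[[-1.     -0.0073  0.0022]
 [-0.0073  1.     -0.0051]
 [-0.0022 -0.0051 -1.    ]]
q [  7.7088  32.5725 -11.8023 107.1163  10.0796  41.1886  80.5334]
[[269.9927 225.5611]]
[[ 0.5429 -0.0249  0.0677]
 [ 0.543  -0.0249  0.0725]
 [ 0.5452 -0.0249  0.0724]
 [ 0.5466 -0.0248  0.0738]
 [ 0.5463 -0.0248  0.079 ]]
```

View pics/w8c.png

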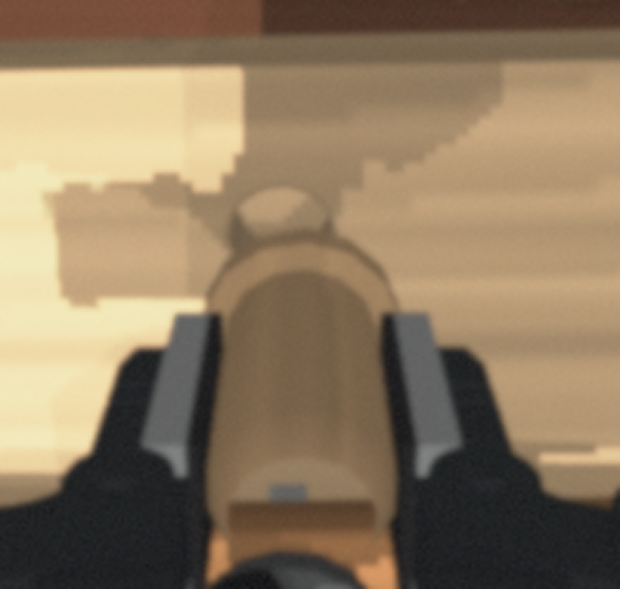

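View pics/s8c.png

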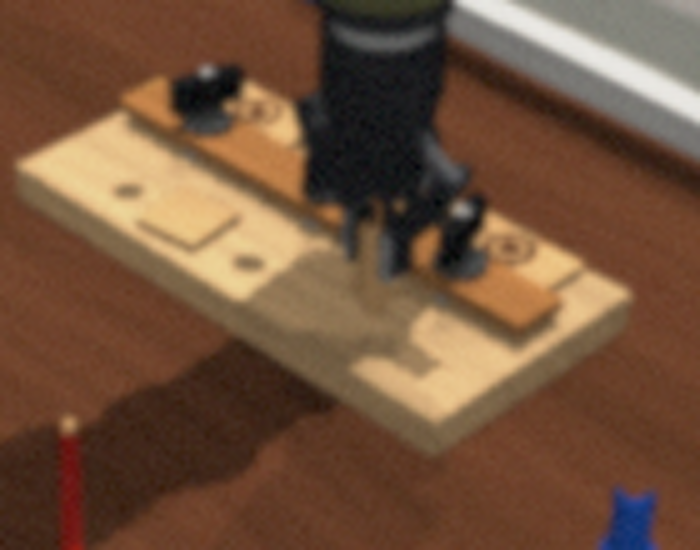

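Call:
{"name": "drive_tool", "arguments": {"deltas": [[-1,-3.5,0,0],[-1,-3.5,3,0],[-1,-3.5,6,0],[-1,-3.5,9,0],[-1,-3.5,12,0],[-1,-3.5,15,0],[-1,-3.5,15,0],[-1,-3.5,15,0]]}}

```text
t: 22.2
tcp_pos: [0.5601, -0.0293, 0.0696]
orientation: [[-1.0, -0.008, 0.005], [-0.008, 1.0, -0.005], [-0.005, -0.005, -1.0]]
wrist_force: [-0.4, 0.1, 0.1]
width: 0.276
```

```bash
python3 -c "
from h import *
st();f=grab('wrist','w9');print(proj(f,[[.5597,-.0297,.028]]));C=cloud(f);print(C[225:245:4,278])
cv2.imwrite('pics/w9c.png',cv2.resize(f['img'][150:340,180:380][:,:,::-1],None,fx=3.1,fy=3.1,interpolation=cv2.INTER_CUBIC))"
```

```text
t 22.2 tcp [ 0.5601 -0.0293  0.0696] F [-0.4356  0.0985  0.0997] M [ 0.0105 -0.0104  0.0215] w 0.2761135682913918
[[-1.     -0.0077  0.0054]
 [-0.0077  1.     -0.0049]
 [-0.0054 -0.005  -1.    ]]
q [  7.8197  33.6948 -11.5168 107.566   10.5052  39.4447  80.5259]
[[275.006  229.9829]]
[[ 0.5451 -0.0281  0.0557]
 [ 0.5459 -0.0281  0.0588]
 [ 0.5474 -0.0281  0.06  ]
 [ 0.5489 -0.028   0.0614]
 [ 0.5494 -0.028   0.0648]]
```

View pics/w9c.png

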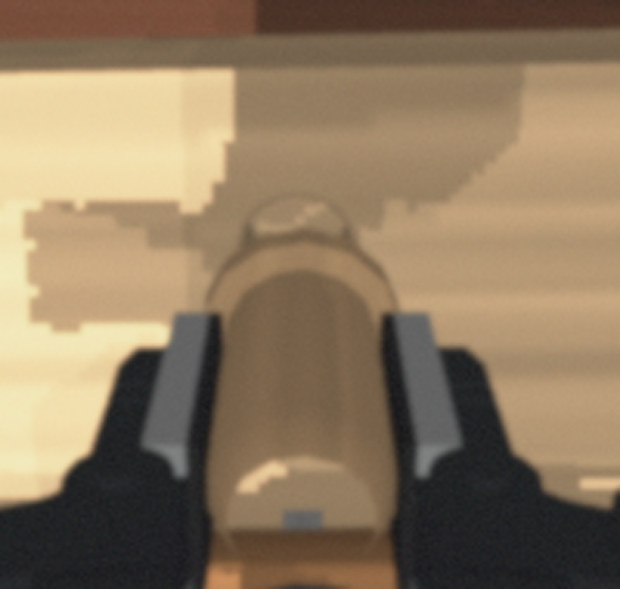

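Call:
{"name": "drive_tool", "arguments": {"deltas": [[1.2,-0.5,0,0],[1.2,-0.5,2,0],[1.2,-0.5,4,0],[1.2,-0.5,6,0],[1.2,-0.5,8,0],[1.2,-0.5,10,0],[1.2,-0.5,12,0],[1.2,-0.5,12,0]]}}

```text
t: 23.05
tcp_pos: [0.5589, -0.0298, 0.0574]
orientation: [[-1.0, -0.008, 0.005], [-0.008, 1.0, -0.005], [-0.005, -0.005, -1.0]]
wrist_force: [-0.1, -0.4, -0.7]
width: 0.277
```

```bash
python3 -c "
from h import *
st()"
```

```text
t 23.05 tcp [ 0.5589 -0.0298  0.0574] F [-0.133  -0.4052 -0.7146] M [ 0.0041 -0.0523 -0.0002] w 0.27651263051030883
[[-1.     -0.0077  0.0051]
 [-0.0077  1.     -0.0049]
 [-0.0051 -0.0049 -1.    ]]
q [  7.6652  34.6151 -11.2168 108.3321  10.8665  37.7822  80.2423]
```

No contact force and the foot is in the hole. I lower it the rest of the way: home is at a TCP z of about 0.044.

Call:
{"name": "drive_tool", "arguments": {"deltas": [[0,0,2,0],[0,0,4,0],[0,0,6,0],[0,0,8,0],[0,0,10,0],[0,0,11.5,0],[0,0,13,0],[0,0,13,0]]}}

```text
t: 23.85
tcp_pos: [0.5588, -0.03, 0.0442]
orientation: [[-1.0, -0.008, 0.005], [-0.008, 1.0, -0.005], [-0.005, -0.005, -1.0]]
wrist_force: [0.6, -0.2, -0.5]
width: 0.275
```

```bash
python3 -c "
from h import *
st()"
```

```text
t 23.85 tcp [ 0.5588 -0.03    0.0442] F [ 0.6182 -0.2431 -0.4875] M [0.0445 0.0521 0.0535] w 0.2754423817573243
[[-1.     -0.0076  0.0048]
 [-0.0076  1.     -0.0049]
 [-0.0047 -0.0049 -1.    ]]
q [  7.4215  35.7175 -10.8623 108.9237  11.2539  36.1073  79.9014]
```

Go another 1.5 mm to seat it, then check the force.

Call:
{"name": "drive_tool", "arguments": {"deltas": [[0,0,0.3,0],[0,0,0.6,0],[0,0,0.9,0],[0,0,1.2,0],[0,0,1.5,0],[0,0,1.5,0],[0,0,1.5,0],[0,0,1.5,0]]}}

```text
t: 24.65
tcp_pos: [0.559, -0.03, 0.0438]
orientation: [[-1.0, -0.008, 0.006], [-0.008, 1.0, -0.005], [-0.006, -0.005, -1.0]]
wrist_force: [-3.6, 0.4, 12.3]
width: 0.267
```

Call:
{"name": "drive_tool", "arguments": {"deltas": [[0,0,0,0],[0,0,0,0],[0,0,0,0],[0,0,0,0],[0,0,0,0],[0,0,0,0],[0,0,0,0],[0,0,0,0]], "claw": 50}}

```text
t: 25.45
tcp_pos: [0.559, -0.03, 0.0438]
orientation: [[-1.0, -0.008, 0.006], [-0.008, 1.0, -0.005], [-0.006, -0.005, -1.0]]
wrist_force: [-0.3, 0.1, -0.2]
width: 0.588
```

Call:
{"name": "drive_tool", "arguments": {"deltas": [[0,0,-5,0],[0,0,-20,0],[0,0,-40,0],[0,0,-65,0],[0,0,-90,0],[0,0,-115,0],[0,0,-140,0],[0,0,-150,0]]}}

```text
t: 26.25
tcp_pos: [0.5591, -0.0291, 0.1965]
orientation: [[-1.0, -0.008, 0.009], [-0.008, 1.0, -0.005], [-0.009, -0.005, -1.0]]
wrist_force: [0.9, -0.7, 0.3]
width: 0.589
```

```bash
python3 - <<'E'
from h import *
st(); f=grab('wrist','w10'); s=grab('side','s10'); t=grab('top','t10'); C=cloud(f)
np.set_printoptions(precision=4,suppress=True)
import meas; meas.knobs(f)
d=(np.hypot(C[...,0]-.56,C[...,1]+.03)<.03)
for lo,hi,z in((.068,.1,.08),(.0315,.0375,.034)):
    m=d&(C[...,2]>lo)&(C[...,2]<hi);print(z,m.sum(),C[m].mean(0),np.percentile(C[m][:,2],[50,95]))
cv2.imwrite('pics/s10c.png',cv2.resize(s['img'][160:270,220:360][:,:,::-1],None,fx=5,fy=5,interpolation=cv2.INTER_CUBIC))
E
```

```text
t 26.25 tcp [ 0.5591 -0.0291  0.1965] F [ 0.8822 -0.7392  0.3492] M [0.0219 0.0275 0.0201] w 0.588568790351748
[[-0.9999 -0.0076  0.0095]
 [-0.0077  1.     -0.0054]
 [-0.0094 -0.0054 -0.9999]]
q [  9.5001  24.8246 -13.6309  99.4973   7.2606  55.9801  83.5042]
bar ctr (605.423095703125, 82.96186065673828) size (9.697587966918945, 16.41254425048828) ang -89.37398 zmed 0.08970744719302089 px 416.9214659685864 254.41884816753927
bar ctr (607.5679321289062, -34.21531295776367) size (7.968201160430908, 13.56887149810791) ang -89.37422 zmed 0.08929127212303363 px 269.42962962962963 255.43703703703704
0.08 318 [ 0.5553 -0.0294  0.076 ] [0.0762 0.0795]
0.034 372 [ 0.5569 -0.0293  0.0345] [0.0345 0.0361]
```

View pics/w10.png

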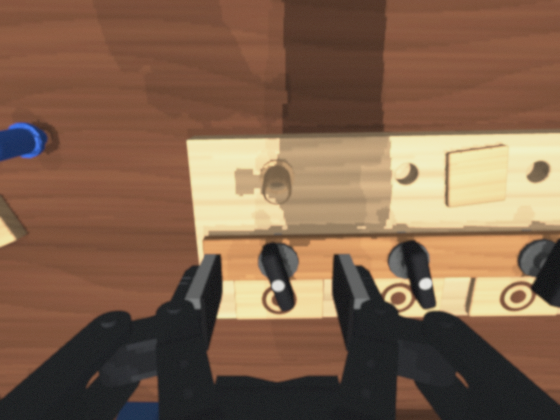

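View pics/s10c.png

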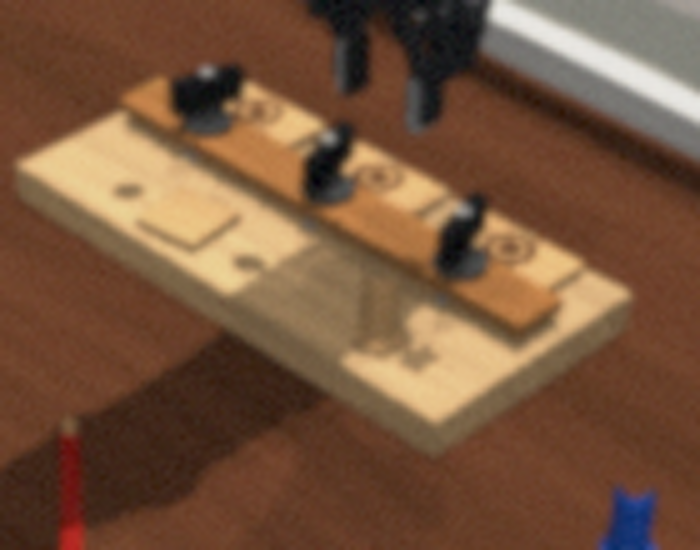

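```bash
python3 -c "
from h import *
bot.job_done(); st()"
```

```text
the job is handed in; nothing more can be done
the job is handed in; nothing more can be done
```

The loose knob is knob 3 (right, local -y). I turned it about 45° anticlockwise and then stood the wooden marker in the hole in front of it. The job was handed in at about 26 s of the 72 s allowed, and no verdict was reported.

- **Finding the knob:** On knob 2 the moment climbed from 0.50 to 0.65 N m over 3 to 4° of turn, so it is tight. I turned it back and let go; the wrist picture afterwards showed it at its starting angle. Knob 3 slipped at about 0.42 N m and stayed between 0.41 and 0.45 N m through the whole turn. I did not try knob 1, because knob 3 was already clearly the loose one.
- **Turning it:** The pictures put the bar at −26.5° before and +18.5° after, which is 45°, an eighth of a turn.
- **Placing the marker:** It met about 12 N when it seated. The wrist camera's depth reading gave the collar top at 34.5 mm (34 mm is fully home) and the marker top at about 79.5 mm (80 mm is fully home). The side view shows it upright.
- **Final state:** The gripper was open and clear of everything. I did not measure the other items again after the job, but I saw no unexpected contact forces and nothing disturbed in the views I checked.

No check failed. The only disagreement was 1 to 2 mm between the camera and arm positions, and I corrected for it before placing the marker.

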